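# Pump up the edge-paint sprayer's air reservoir

## Robot

A 7-joint arm with a two-finger parallel gripper is mounted at the origin on the work surface. World frame = base frame: x ahead of the robot, y to its left, z up, the work surface at z = 0. Lengths are in m, angles in rad, forces in N, time in s.
With the tool pointing down it reaches from about 0.425 to 0.875 m from the base axis. Payload 9.9 kg.
Tool frame: the origin (TCP) lies midway between the tips of the shut fingers; the grasp point (between the pads) lies 19 mm behind it; z points along the fingers, y is the line along which they close (so a half turn about z gives the same grasp; the last joint's range is limited). The gripper opens to 85 mm and grips with 20 to 120 N. Pads are 22 mm wide; open, the fingers measure 114 mm over their backs; the gripper's body (76 mm by 85 mm) begins 54 mm behind the grasp point. The pads swing forward as they close: fully open they stand 13 mm farther back than shut.
Start: joints at [-1.306, 0.576, 0.025, 1.437, -0.015, 1.129, -0.057], TCP at [0.231, 0.634, 0.231] pointing down, gripper open.
Joint ranges: [-2.76, 2.76], [-0.34, 2.15], [-1.52, 1.57], [0.19, 2.46], [-1.09, 4.23], [0.17, 1.99], [-2.82, 2.82]. Speed limits (rad/s): [2.22, 2.22, 3.01, 3.01, 3.14, 3.14, 3.14].

## Interface

Orientations are given as a unit quaternion [x, y, z, w].
In Python, from cell import * gives the robot as it stands.
- The arm moves only by the tool servo_tool, never from a script. Its argument "targets" is a list that holds one entry, the list of rows, each a list of 4 numbers: the shift along the world's x, y, z in m, then the turn about the world's z in degrees. In form: [[[dx, dy, dz, twist], ...]]. A call has 1 to 20 rows; each row shifts and turns the commanded pose from where the row before left it; what a row does not reach is not made up. A row lasts 1/10 s, in which the tool goes at most 50 mm and 8.59 degrees, less where a joint would pass 70% of its speed; a pose out of reach is approached as far as the arm can. A call with a gripper value outside its range is refused whole. "claw" is the closure in counts, from 0 (fully open) to 255 (shut), set as the call begins (left out, the last holds). The fingers move at their own pace and stop on an object; "newtons" is the grip in N (left out, the last holds). Time passes only in rows, so rows that do not move let the fingers close. It gives the time, the measured TCP pose, the force, the opening and the grip force at its end, in the units of the state.
- sense(): the state, without advancing time (a new reading comes with each control period).
- snapshot(name): name is "side" or "top"; returns a dict with "pixels" (384x512x3 uint8, red, green, blue), "z_map" (384x512 float32, m along the optical axis (not along the pixel's ray), 0 where there is no reading), "fx", "fy", "cx", "cy" (pixels), "R" (3x3) and "t" (3): a world point X has camera coordinates R X + t. Camera axes: x right, y down, z forward; pixel columns grow to the right and rows downward; lengths in m; the calibration is good to about 2 mm. A picture is of the moment at which its call begins.
- job_done(): hands the job in; it is judged then, once.
The state is a dict: "clock": time; "joints": joint angles; "dq": joint speeds; "joint_torque": joint torques, N m; "tool_pos": TCP position; "orientation": TCP orientation; "wrist_force": force on the tool from outside, world axes, zero at the start; "torque": the same for the moment, N m; "gripper_width": finger opening in m; "finger_force": force on a finger pad.
Only numpy, scipy, OpenCV 4.12 (cv2) and the standard library are available. Lean on these libraries where they do the work, as an engineer would, in place of code of your own. Each camera call takes 0.05 s, during which the arm holds its last target. There are 200 camera calls.

## Task

Pump up the sprayer's air reservoir: press the round wooden palm pad on top fully down and let it spring fully back up, again and again, until the indicator pin on the post beside it stands fully out, and finish with the pad back up. Use the fingertips only; do not touch the pin, and leave the jar, the bottle and the wooden slicker standing where they are.

Things in the scene. Friction and masses are not known exactly. Their poses are not given: they have to be found in the camera images.
- pump: The pump stand, screwed to the bench: a dark wooden board (x -80 to +142 mm, y +-75 mm, 12 mm thick) with a grey steel air reservoir (124 mm across, 106 mm high), a pump barrel on it (48 mm across, top at 146 mm) and a dark steel indicator post at x = 106 mm whose head (30 mm across, x 86 to 126 mm) lies level, 80 to 110 mm up. Origin: on the bench under the plunger's axis; x points to the post, z up.
- plunger_top (a point): Centre of the flat top of the palm pad: a dark wooden disc 84 mm across (flat top 76 mm across, about 20 mm thick) on a 16 mm steel rod, 190 mm above the bench when up. It moves straight down with the plunger, 25 mm at most.
- plunger (a joint): How far the plunger is pressed: 0 m up, 0.025 m at its bottom stop. A spring returns it, 4 N (up) to 9 N (down); moving it down takes some 3 N more. Only down strokes pump, and longer ones pump more; the last must go at least 20 mm down. 3 to 5 full strokes are needed, depending on the air left in it; more do no harm.
- pin: The indicator pin, a brass pin 12 mm across that comes out level from the end of the post's head, away from the plunger (along the pump's +x), 95 mm above the bench. Origin: centre of its end face, 127 mm from the plunger's axis when fully in and 147 mm when fully out.
- pin_out (a joint): How far the indicator pin stands out, in m: 0 fully in, 0.020 fully out. It starts 0 to 2 mm out, creeps to 4 or 5 mm as the reservoir fills, then pops out by itself to 20 mm during the last stroke, and stays out.
- jar: A loose amber glass jar with a steel lid, 56 mm across, 75 mm high, standing beside the board. Origin: centre of its underside. Leave it alone.
- bottle: A loose white plastic bottle, 40 mm across, 105 mm high, standing beside the board. Origin: centre of its underside. Leave it alone.
- slicker: A loose turned wooden edge slicker, 40 mm across, 75 mm high, standing on end beside the board. Origin: centre of its underside. Leave it alone.

How it is judged:
On the way, in this order (a step that is already met when the one before it is completed fails the run):
1. the pad is pressed down (value of joint plunger above 0.018 m), for 0.02 s.
2. the pad is let back up (value of joint plunger below 0.006 m), for 0.02 s.
3. the pad is pressed down again (value of joint plunger above 0.018 m), for 0.02 s.
4. the indicator pin is fully out (value of joint pin_out above 0.0175 m), for 0.2 s.
At the end, for the whole second after the job is handed in: The indicator pin stands at least 17.5 mm out of its 20 mm, the palm pad is back up to within 3 mm, and the jar, bottle and slicker stand upright within 20 mm of where they began (value of joint pin_out above 0.0175 m and value of joint plunger below 0.003 m and distance of each of jar, bottle, slicker from where it was at the start of the episode below 0.02 m and angle between each of jar, bottle, slicker's own z axis and vertical below 0.2 rad); the robot touches nothing.
It fails at once if the indicator pin is touched (contact force between pin and the arm above 0.5 N or contact force between pin and the fingers above 0.5 N).
It fails at once if the jar is lifted, knocked over or shoved more than 20 mm (height (world z) of jar above 0.012 m or distance of jar from where it was at the start of the episode above 0.02 m or angle between jar's own z axis and vertical above 0.5 rad).
It fails at once if the bottle is lifted, knocked over or shoved more than 20 mm (height (world z) of bottle above 0.012 m or distance of bottle from where it was at the start of the episode above 0.02 m or angle between bottle's own z axis and vertical above 0.5 rad).
It fails at once if the slicker is lifted, knocked over or shoved more than 20 mm (height (world z) of slicker above 0.012 m or distance of slicker from where it was at the start of the episode above 0.02 m or angle between slicker's own z axis and vertical above 0.5 rad).
It also fails if it takes over 48 s, if anything falls off the work surface, if the arm or the gripper's body presses on something with over 40 N, if the wrist force passes 120 N, or if a joint passes its speed limit or range.

## Working session

There is one attempt and no reset: what is moved stays moved. The work goes in short steps, Python scripts to look and compute and a tool call to move; the robot and the scene stay as the last step left them, time stands still between calls to the robot, and variables do not carry over. Pictures are saved under pics/ and viewed, at most 10 in all, crops included, and the job is handed in when it is done.

Besides the shell and the picture viewer there is one more tool, called after ">>>" as name(argument=value, ...) on one line, values as JSON. servo_tool: Moves the arm, as the interface text tells. Its arguments: {"type":"object","properties":{"targets":{"type":"array","items":{"type":"array","items":{"type":"array","items":{"type":"number"}}}},"claw":{"type":"number"},"newtons":{"type":"number"}},"required":["targets"]}

```bash
mkdir -p pics; python3 - <<'E'
from cell import *
import numpy as np, cv2
s=sense();print(s['clock'],s['tool_pos'],s['orientation'],s['gripper_width'],s['wrist_force'])
for n in('top','side'):
    p=snapshot(n);cv2.imwrite(f'pics/{n}0.png',p['pixels'][:,:,::-1]);np.savez(f'{n}0.npz',**p)
p=np.load('top0.npz')
v,u=np.mgrid[:384,:512];z=p['z_map']
c=np.stack([(u-p['cx'])/p['fx']*z,(v-p['cy'])/p['fy']*z,z],-1)
X=(c-p['t'])@p['R']
m=(z>0)&(X[...,2]>.17)&(X[...,2]<.205)
n,l,st,ce=cv2.connectedComponentsWithStats(m.astype(np.uint8))
for i in range(1,n):
    if st[i,4]>30:
        q=X[l==i];print(st[i],ce[i],q.mean(0),q.min(0),q.max(0),np.median(q[:,2]))
E
```

```text
0.0 [0.23053273 0.63394937 0.23046641] [ 1.73523892e-01  9.84829338e-01 -7.90534143e-04 -9.95702793e-05] 0.08541184409973647 [ 0.76220509  1.13389686 -0.36939292]
[ 268  203   42   42 1365] [288.13626374 223.59487179] [ 0.51894547 -0.03189678  0.19057063] [ 0.47887637 -0.07369987  0.1836898 ] [0.56110275 0.00799282 0.19537205] 0.1907411193321578
```

View pics/top0.png

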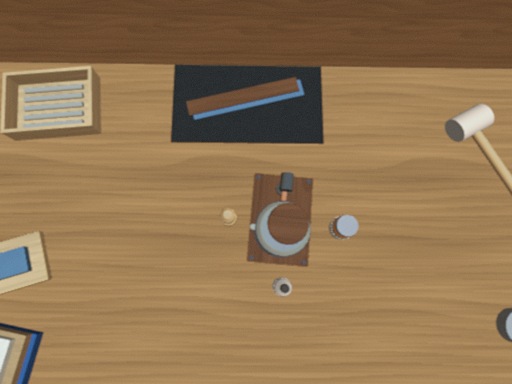

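View pics/side0.png

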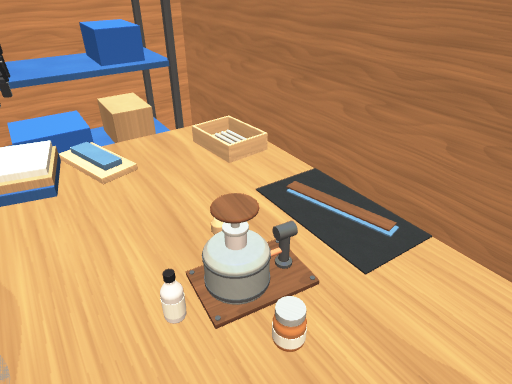

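The top view shows the pad at about pixel (288,223), which is world (0.519, -0.032) with its top at 0.190. The post is on the far side (287,182). The jar (345,227), bottle (283,287) and slicker (229,216) stand clear. I'll shut the fingers and go above the pad.

>>> servo_tool(targets=[[[0.016,-0.037,0.01,0],[0.016,-0.037,0.01,0],[0.016,-0.037,0,0],[0.016,-0.037,0,0],[0.016,-0.037,0,0],[0.016,-0.037,0,0],[0.016,-0.037,0,0],[0.016,-0.037,0,0],[0.016,-0.037,0,0],[0.016,-0.037,0,0],[0.016,-0.037,0,0],[0.016,-0.037,0,0],[0.016,-0.037,0,0],[0.016,-0.037,0,0],[0.016,-0.037,0,0],[0.016,-0.037,0,0],[0.016,-0.037,0,0],[0.016,-0.037,0,0],[0,0,0,0],[0,0,0,0]]], claw=255, newtons=40)

```text
clock: 2.1
tool_pos: [0.5185, -0.0324, 0.2509]
orientation: [0.175, 0.985, -0.0, -0.0]
wrist_force: [0.3, 0.7, 0.8]
gripper_width: -0.0001
finger_force: 0.0
```

>>> servo_tool(targets=[[[0,0,-0.02,0],[0,0,-0.02,0],[0,0,-0.012,0],[0,0,-0.008,0],[0,0,-0.008,0],[0,0,-0.008,0],[0,0,-0.006,0],[0,0,-0.002,0],[0,0,0,0],[0,0,0,0]]])

```text
clock: 3.1
tool_pos: [0.5182, -0.0305, 0.1679]
orientation: [0.173, 0.985, 0.001, -0.0]
wrist_force: [-5.0, 3.0, 8.7]
gripper_width: -0.0002
finger_force: 4.2
```

```bash
python3 - <<'E'
from cell import *
import cv2
p=snapshot('side');cv2.imwrite('pics/side1.png',cv2.resize(p['pixels'][150:330,140:340,::-1],None,fx=3,fy=3))
E
```

```text
(no output)
```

View pics/side1.png

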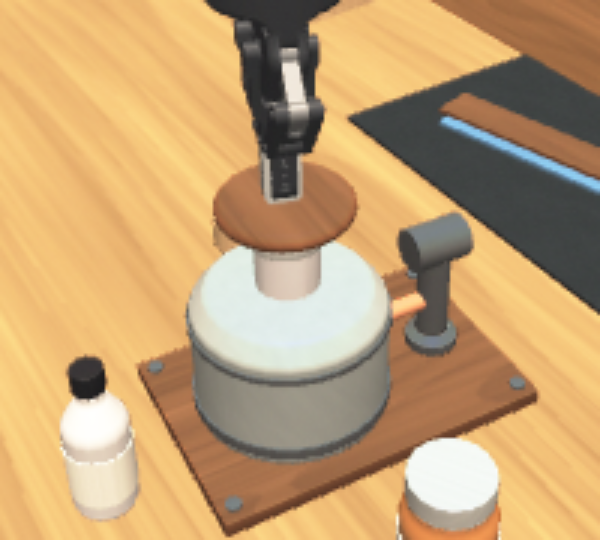

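The fingertips sit mid-pad and the pad is about 22 mm down, close to the barrel. The pin doesn't show at the post head (crop 435,240). I'll press a bit further for a full stroke, let it up, and stroke again.

>>> servo_tool(targets=[[[0,0,-0.003,0],[0,0,-0.002,0],[0,0,0,0]]])

```text
clock: 3.45
tool_pos: [0.5183, -0.0305, 0.1649]
orientation: [0.173, 0.985, 0.001, 0.0]
wrist_force: [-11.8, 3.3, 33.0]
gripper_width: 0.0001
finger_force: 16.5
```

>>> servo_tool(targets=[[[0,0,0.015,0],[0,0,0.015,0],[0,0,0.008,0],[0,0,0,0],[0,0,0,0],[0,0,0,0]]])

```text
clock: 4.05
tool_pos: [0.5183, -0.0315, 0.1996]
orientation: [0.173, 0.985, -0.0, -0.001]
wrist_force: [-0.2, 0.4, -0.4]
gripper_width: 0.0001
finger_force: 0.0
```

>>> servo_tool(targets=[[[0,0,-0.008,0],[0,0,-0.008,0],[0,0,-0.008,0],[0,0,-0.008,0],[0,0,-0.006,0],[0,0,0,0],[0,0,0,0]]])

```text
clock: 4.75
tool_pos: [0.519, -0.0317, 0.1648]
orientation: [0.174, 0.985, 0.001, 0.001]
wrist_force: [-12.8, 1.8, 43.6]
gripper_width: -0.0
finger_force: 22.0
```

It reaches the bottom stop (TCP z 0.165). Three more strokes, slightly lighter.

>>> servo_tool(targets=[[[0,0,0.015,0],[0,0,0.015,0],[0,0,0.008,0],[0,0,0,0],[0,0,0,0],[0,0,0,0],[0,0,-0.008,0],[0,0,-0.008,0],[0,0,-0.008,0],[0,0,-0.008,0],[0,0,-0.005,0],[0,0,0,0],[0,0,0,0]]])

```text
clock: 6.05
tool_pos: [0.5189, -0.0317, 0.1649]
orientation: [0.174, 0.985, 0.0, 0.001]
wrist_force: [-7.8, 0.2, 32.3]
gripper_width: 0.0002
finger_force: 16.1
```

>>> servo_tool(targets=[[[0,0,0.015,0],[0,0,0.015,0],[0,0,0.007,0],[0,0,0,0],[0,0,0,0],[0,0,0,0],[0,0,-0.008,0],[0,0,-0.008,0],[0,0,-0.008,0],[0,0,-0.008,0],[0,0,-0.005,0],[0,0,0,0],[0,0,0,0]]])

```text
clock: 7.35
tool_pos: [0.5189, -0.0316, 0.1649]
orientation: [0.174, 0.985, 0.001, 0.001]
wrist_force: [-7.2, 1.6, 31.9]
gripper_width: -0.0
finger_force: 15.9
```

>>> servo_tool(targets=[[[0,0,0.015,0],[0,0,0.015,0],[0,0,0.007,0],[0,0,0,0],[0,0,0,0],[0,0,0,0],[0,0,-0.008,0],[0,0,-0.008,0],[0,0,-0.008,0],[0,0,-0.008,0],[0,0,-0.005,0],[0,0,0,0],[0,0,0,0]]])

```text
clock: 8.65
tool_pos: [0.5189, -0.0317, 0.1649]
orientation: [0.174, 0.985, 0.001, 0.001]
wrist_force: [-8.1, 0.9, 32.4]
gripper_width: -0.0
finger_force: 15.9
```

>>> servo_tool(targets=[[[0,0,0.015,0],[0,0,0.015,0],[0,0,0.015,0],[0,0,0.015,0],[0,0,0.02,0],[0,0.02,0.02,0],[0,0.04,0,0],[0,0.04,0,0],[0,0.04,0,0],[0,0.04,0,0],[0,0,0,0],[0,0,0,0]]])

```text
clock: 9.85
tool_pos: [0.5182, 0.1492, 0.2621]
orientation: [0.172, 0.985, -0.0, -0.001]
wrist_force: [0.6, -0.2, -0.3]
gripper_width: -0.0
finger_force: 0.0
```

```bash
python3 - <<'E'
from cell import *
import cv2,numpy as np
p=snapshot('side');t=snapshot('top')
a=cv2.resize(p['pixels'][190:280,200:330,::-1],(400,277),interpolation=2);b=cv2.resize(t['pixels'][155:255,220:370,::-1],(400,277),interpolation=2)
cv2.imwrite('pics/chk.png',np.hstack([a,b]))
print(np.median(t['z_map'][215:232,280:296]),np.median(np.load('top0.npz')['z_map'][215:232,280:296]))
E
```

```text
0.7148897 0.71484196
```

View pics/chk.png

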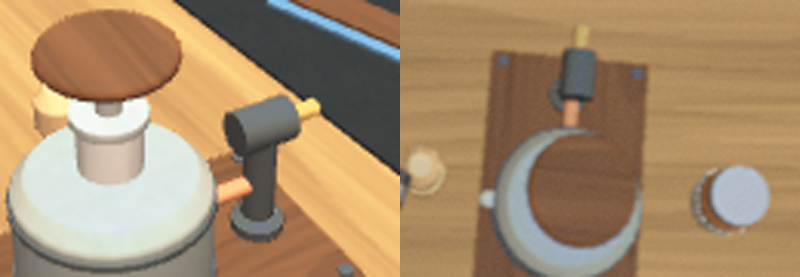

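The brass pin stands out by about 8.5 px, roughly 19 mm, in both views (top crop 581,38; side crop 310,107). The pad's depth reading matches the start, so it is back up, and the jar and slicker stand upright in place. Handing in.

```bash
python3 -c "
from cell import *
print(job_done())"
```

```text
the job is handed in; nothing more can be done
None
```

I gave the pump five full strokes; the camera check then showed the indicator pin about 19 mm out and the pad back up, and I handed the job in at about 10 s of robot time (no verdict was returned).

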